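Hang the vial shelf on the free branch of the rotary tree

ROBOT

A 6-joint arm with a two-finger parallel gripper is mounted at the origin on the work surface. World frame = base frame: x ahead of the robot, y to its left, z up, the work surface at z = 0. Lengths are in m, angles in rad, forces in N, time in s.
With the tool pointing down it reaches from about 0.375 to 0.975 m from the base axis. Payload 3.8 kg.
Tool frame: the origin (TCP) lies on the centre line of the jaws, within the pads' length; the fingertips stand 14 mm ahead of it and the grasp point (between the pads) lies 5 mm behind it; x points along the fingers, y is the direction in which the jaws open and shut, and the axes are right-handed (so a half turn about x gives the same grasp; the last joint's range is limited). The gripper opens to 85 mm and grips with 20 to 120 N. Pads are 22 mm wide; open, the fingers measure 114 mm over their backs; the gripper's body (76 mm by 85 mm) begins 54 mm behind the grasp point. The pads swing forward as they close: fully open they stand 13 mm farther back than shut.
Start: joints at [1.155, 0.264, 1.604, -0, 1.274, -0.037], TCP at [0.25, 0.627, 0.245] pointing down, gripper open.
Joint ranges: [-2.63, 2.63], [-0.94, 2.18], [0.31, 2.57], [-1.31, 4.45], [0, 2.66], [-2.55, 2.55]. Speed limits (rad/s): [2.57, 2.57, 3.14, 3.14, 3.14, 3.14].

INTERFACE

Orientations are given as a rotation vector (axis times angle).
In Python, from workcell import bot gives the robot as it stands.
- The arm moves only by the shell command python3 -m creep 'ROWS' [FORCE]. ROWS is JSON, a list of rows, each an object with "grip": the finger opening in cm, from 0 to 8.54; "dp": the shift along the tool's x, y, z in cm, a list of three; "rotation": the turn, a rotation vector about the tool's x, y, z in rad, a list of three. A call has 1 to 5 rows; each row is the pose to reach, as a shift and turn from the pose commanded when the call began, along the tool's axes at that moment; what a row does not reach only later rows make up. A row lasts 1/12 s, in which the tool goes at most 41.7 mm and 7.16 degrees, less where a joint would pass 70% of its speed; a pose out of reach is approached as far as the arm can. A call with a gripper value outside its range is refused whole. The fingers move at their own pace and stop on an object; FORCE is the grip in N (left out, the last holds). Time passes only in rows, so rows that repeat a pose let the fingers close. It gives the time, the measured TCP pose, the force and the opening at its end, in the units of the state.
- bot.read_state(): the state, without advancing time (a new reading comes with each control period).
- bot.read_camera(name): name is "scene" or "side" or "wrist"; returns (picture, depth): 384x512x3 uint8, red, green, blue; 384x512 float32, m along the optical axis (not along the pixel's ray), 0 where there is no reading.
- bot.get_calibration(name): a dict with "fx", "fy", "cx", "cy" (pixels), "dist" ([k1, k2, p1, p2, k3] as OpenCV has them; the pictures are not rectified), "rvec" (rotation vector, rad) and "tvec" (3), from world to camera coordinates, as OpenCV has them. Camera axes: x right, y down, z forward; pixel columns grow to the right and rows downward; lengths in m; the calibration is good to about 2 mm. A picture is of the moment at which its call begins: read the wrist's pose just before it. get_calibration takes no time and is no camera call; for the wrist camera it gives the pose at the moment of the call.
- bot.finish_job(): hands the job in, once; it reports no verdict.
The state is a dict: "time": time; "q": joint angles; "joint_vel": joint speeds; "joint_torque": joint torques, N m; "tool_pos": TCP position; "tcp_rot": TCP orientation; "wrist_force": force on the tool from outside, world axes, zero at the start; "torque": the same for the moment, N m; "width": opening from 0.0 (shut) to 1.0 (fully open).
Only numpy, scipy, OpenCV 4.12 (cv2) and the standard library are available. Lean on these libraries where they do the work, as an engineer would, in place of code of your own. Each camera call takes 0.05 s, during which the arm holds its last target.

TASK

Turn the rotary tree by its black top knob until the free branch lines up with the yellow front foot of its base. Then pick up the loose white vial shelf, press the large end of its keyhole over the stud on that branch, slide it down until it locks and leave it hanging there flush, with the branch still over the yellow foot. Keep the shelf upright all the way and leave the bottles, beaker and vial rack where they stand.

Things in the scene. Friction and masses are not known exactly. Their poses are not given: they have to be found in the camera images.
- tree_rotor (a joint): angle of the rotary tree about its upright axis, rad, positive anticlockwise seen from above; 0 = free branch exactly over the yellow foot. Held by friction only (0.22 N m), stays where left. Three branches at 120 degrees; the other two carry grey shelves fixed to the tree, reaching 136 mm from the axis, 57 to 222 mm above the table. Post 22 mm thick, knob on top.
- tree_knob (a point): black bar grip on top of the tree, 56 mm long, 14 mm wide, 34 mm high; this point is its centre, on the axis, 287 mm above the table. The bar's length lies along this frame's x axis, which points away from the free branch; z is up. Turns with the tree.
- tree_front (a point): outer end of the yellow foot (110 x 30 mm, 14 mm high) on the fixed grey round base (170 mm across, 22 mm high); this point is on its upper edge, 180 mm from the tree's axis; the frame's -x points outwards along the foot.
- branch (a point): the free branch: upright aluminium plate 60 mm wide, from 60 to 195 mm above the table. This point is on its outer face, 70 mm from the tree's axis, 175 mm above the table, mid-width; the frame turns with the tree, -x points out of the face, z up. A stud stands level out of the face, see stud_range.
- stud_range (a point): 12 mm out from the branch point (-x), level with it: middle of where the stud head's front can be. The stud is mid-width but clamped up to 12 mm above or below this height; the offset is not reported: feel or look for it. Stem 8 mm thick, 7 mm long from the face to the head's rear; brass head 18 mm across, 5 mm thick, front edge chamfered. Axes as branch.
- bracket: loose white vial shelf, L shaped, 90 mm wide, 165 mm high, 65 mm deep, 0.17 to 0.34 kg, two amber vials fixed on it (26 mm across, tops 54 mm up, centres 40 mm in front of the back face). Origin: middle of the lower edge of its back face; z up, -x to the front (shelf and grip side); back plate 5 mm thick (x -5 to 0 mm). Stands upright on the table by itself.
- bracket_grip (a point): on the shelf's blue grip fin, which stands forward from the top of the plate at its middle: 16 mm wide (along y), from 5 to 48 mm in front of the back face, 126 to 165 mm above the lower edge. This point is inside the fin, 27 mm in front of the back face and 147 mm up; axes as the shelf's. Pushed against the stud it can swivel a little in the grip (foot outwards).
- bracket_hole (a point): centre of the large end of the keyhole, on the back face, 86 mm above the lower edge, in the middle of the width; the opening is 23 mm wide and high, its upper corners bevelled into the slot, so the head goes in only if within about 3 mm of centre; it goes through the 5 mm plate.
- bracket_seat (a point): where the stud's stem centre lies when the shelf is locked: on the back face, 118 mm above the lower edge, 32 mm above bracket_hole. A slot 12 mm wide leads up to here from the large end and is closed above.
- amber_bottle: amber bottle with blue cap, 72 mm across, 150 mm high, origin under its middle; bystander
- clear_bottle: clear bottle with white cap, 72 mm across, 160 mm high, origin under its middle; bystander
- beaker: small glass beaker, 64 mm across, 70 mm high, origin under its middle; bystander
- vial_rack: blue rack with eight vials, 90 x 150 mm, 54 mm high, origin under its middle; bystander
Not all that is in view belongs to the job. Leave any turquoise look-alike of the bracket alone.

How it is judged:
On the way, in this order (a step that is already met when the one before it is completed fails the run):
1. the free branch is over the yellow foot, with the loose shelf not yet on the tree (value of joint tree_rotor between -0.2 and 0.2 rad and horizontal distance between bracket_seat and branch above 0.05 m), for 0.2 s.
2. the shelf is locked on the stud of the free branch (x of bracket_seat in the frame of branch between -0.007 and 0.004 m and y of bracket_seat in the frame of branch between -0.005 and 0.005 m and z of bracket_seat in the frame of branch between -0.015 and 0.015 m and angle between bracket's own z axis and vertical below 0.12 rad and angle between the x axis of bracket and the x axis of branch, either way round below 0.12 rad), for 0.2 s.
At the end, for the whole second after the job is handed in: The shelf hangs still and released on the free branch's stud: seat point within 15 mm of the branch point in height, 5 mm sideways, at most 7 mm off and 4 mm into the face; upright and in line with the branch within 0.12 rad; the tree within 0.2 rad of the yellow foot (all of step 2 and value of joint tree_rotor between -0.2 and 0.2 rad and linear speed of bracket below 0.01 m/s and contact force between the fingers and bracket below 0.05 N); the robot touches nothing.
It fails at once if the white shelf is tipped more than 0.5 rad (angle between bracket's own z axis and vertical above 0.5 rad).
It fails at once if the amber bottle is moved by more than 30 mm (distance of amber_bottle from where it was at the start of the episode above 0.03 m).
It fails at once if the clear bottle is moved by more than 30 mm (distance of clear_bottle from where it was at the start of the episode above 0.03 m).
It fails at once if the beaker is moved by more than 30 mm (distance of beaker from where it was at the start of the episode above 0.03 m).
It fails at once if the blue vial rack is moved by more than 30 mm (distance of vial_rack from where it was at the start of the episode above 0.03 m).
It also fails if it takes over 67 s, if anything falls off the work surface, if the arm or the gripper's body presses on something with over 40 N, if the wrist force passes 120 N, or if a joint passes its speed limit or range.

## Working session

There is one attempt and no reset: what is moved stays moved. The work goes in short steps, Python scripts to look and compute and a shell command to move; the robot and the scene stay as the last step left them, time stands still between calls to the robot, and variables do not carry over. Pictures are saved under pics/ and viewed, and the job is handed in when it is done.

```bash
ls; mkdir -p pics; cat > h.py <<'E'
import numpy as np, cv2
from scipy.spatial.transform import Rotation as R
from workcell import bot
def snap(name,out,depth=True):
    p,d=bot.read_camera(name); cv2.imwrite(f'pics/{out}.png',p[:,:,::-1]); np.save(f'pics/{out}_d.npy',d)
    c=bot.get_calibration(name); np.save(f'pics/{out}_c.npy',c,allow_pickle=True); return p,d,c
def load(out):
    return cv2.imread(f'pics/{out}.png'),np.load(f'pics/{out}_d.npy'),np.load(f'pics/{out}_c.npy',allow_pickle=True).item()
def world(c,d,u,v,z=None):
    u=np.atleast_1d(u).astype(float);v=np.atleast_1d(v).astype(float)
    K=np.array([[c['fx'],0,c['cx']],[0,c['fy'],c['cy']],[0,0,1]])
    n=cv2.undistortPoints(np.stack([u,v],1)[:,None],K,np.array(c['dist'],float))[:,0]
    Rm=cv2.Rodrigues(np.array(c['rvec'],float))[0];t=np.array(c['tvec'],float).ravel()
    r=np.c_[n,np.ones(len(n))]
    if z is None:
        zz=d[v.astype(int),u.astype(int)]; P=r*zz[:,None]; return (P-t)@Rm
    o=-Rm.T@t; w=r@Rm; s=(z-o[2])/w[:,2]; return o+w*s[:,None]
def cloud(c,d):
    v,u=np.nonzero(d>0); return u,v,world(c,d,u,v)
def proj(c,P):
    K=np.array([[c['fx'],0,c['cx']],[0,c['fy'],c['cy']],[0,0,1]])
    return cv2.projectPoints(np.atleast_2d(P).astype(float),np.array(c['rvec'],float),np.array(c['tvec'],float),K,np.array(c['dist'],float))[0][:,0]
E
python3 - <<'E'
from h import *
snap('scene','s0');snap('side','d0')
s=bot.read_state();print(s)
for n in('scene','side'):
    c=bot.get_calibration(n);Rm=cv2.Rodrigues(np.array(c['rvec']))[0];print(n,-Rm.T@np.array(c['tvec']).ravel(),Rm[2])
E
```

```text
pics
{'time': 0.1, 'q': array([ 1.15510797e+00,  2.64665186e-01,  1.60527207e+00, -1.81767376e-07,
        1.27371269e+00, -3.68989366e-02]), 'joint_vel': array([-1.89620624e-03, -1.99177555e-03, -2.91152552e-03,  1.28216922e-03,
        1.26763644e-03,  5.88790884e-05]), 'joint_torque': array([ 1.93345418e-04, -5.16711223e+01, -3.68587875e+01, -4.88086073e-05,
        6.31044721e-03, -1.04628822e-05]), 'tool_pos': array([0.24934989, 0.62655388, 0.24407631]), 'tcp_rot': array([ 0.29561485,  1.55075232, -0.29877979]), 'wrist_force': array([0.08614252, 0.15885015, 1.0429166 ]), 'torque': array([ 0.04216861, -0.01570184, -0.01704773]), 'width': 0.9995339872396461}
scene [1.29046591 0.10603774 1.15048837] [-0.5862347  -0.08962381 -0.80516858]
side [ 0.01232351 -0.93346186  1.00703849] [ 0.4106809   0.69165381 -0.59410117]
```

View pics/s0.png

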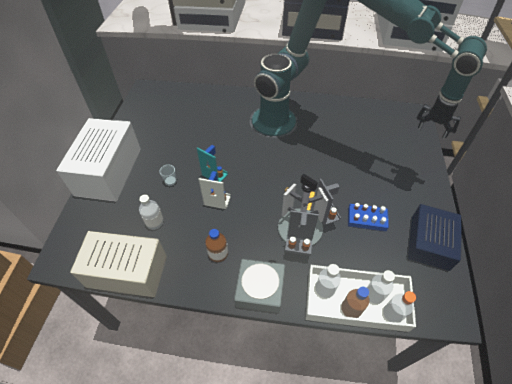

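View pics/d0.png

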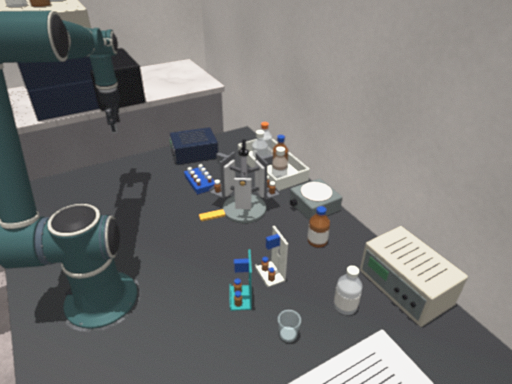

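The scene view shows the tree at about (305,215), the white shelf at (213,193) and the turquoise look-alike behind it at (208,162). In the side view the white shelf is at (275,257), the turquoise one at (240,280) and the yellow foot at (213,215). The task describes a white shelf, so it is the white one. I'll enlarge to confirm.

```bash
python3 - <<'E'
from h import *
a,d,c=load('s0');b,e,f=load('d0')
A=cv2.resize(a[130:270,180:360],None,fx=4,fy=4,interpolation=cv2.INTER_CUBIC)
B=cv2.resize(b[130:320,190:340],None,fx=3.1,fy=3.1,interpolation=cv2.INTER_CUBIC)
cv2.imwrite('pics/s0c.png',A);cv2.imwrite('pics/d0c.png',B)
for n,(i,dd,cc) in dict(s=(a,d,c),d=(b,e,f)).items():
    u,v,P=cloud(cc,dd)
    hsv=cv2.cvtColor(i,cv2.COLOR_BGR2HSV)[v,u]
    y=(hsv[:,0]>18)&(hsv[:,0]<35)&(hsv[:,1]>150)&(hsv[:,2]>120)&(P[:,0]>.2)&(P[:,2]<.05)&(P[:,2]>-.02)
    print(n,'yellow',y.sum(),P[y].mean(0) if y.any() else '',P[y].min(0),P[y].max(0))
    k=(P[:,2]>.25)&(P[:,2]<.32)&(P[:,0]>.4)&(P[:,0]<.8)&(abs(P[:,1])<.3); print('knob',k.sum(),P[k].mean(0),P[k].min(0),P[k].max(0))
E
```

```text
s yellow 40 [0.45989659 0.19791877 0.01502553] [0.41859838 0.18713296 0.00608034] [0.50539222 0.21088459 0.02089643]
knob 227 [0.59745412 0.16451291 0.28844054] [0.57568842 0.13903442 0.25896503] [0.61217289 0.19251384 0.30874783]
d yellow 132 [0.45792541 0.18433414 0.00943236] [ 0.41612355  0.16152032 -0.00441246] [0.51230287 0.22213587 0.01716183]
knob 117 [0.58914292 0.15623797 0.28032967] [0.57240583 0.13576715 0.25039585] [0.61376094 0.18695765 0.30363314]
```

View pics/s0c.png

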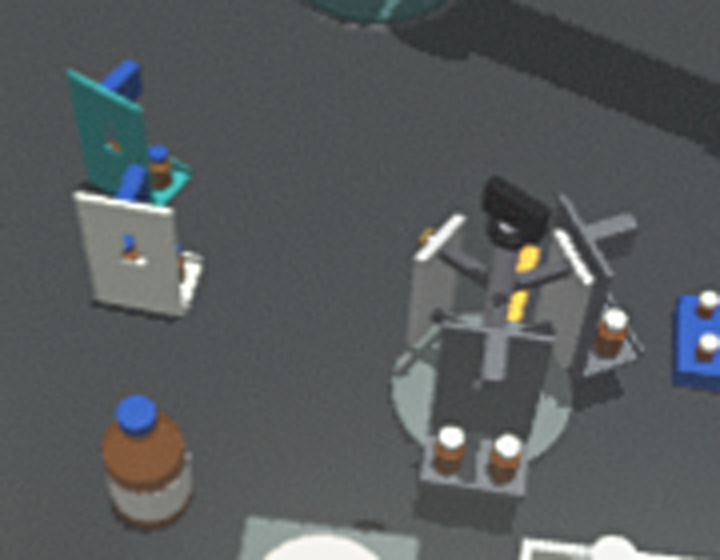

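View pics/d0c.png

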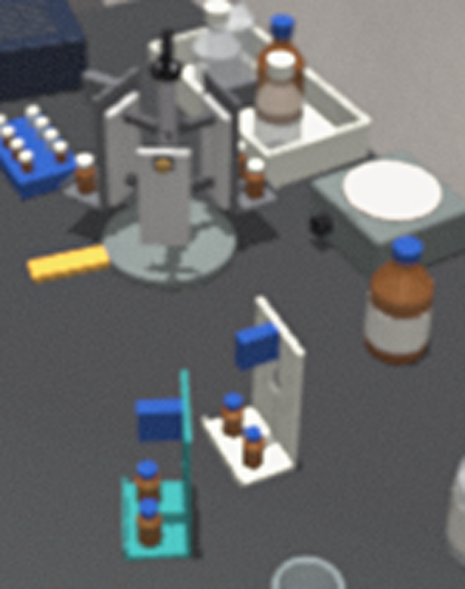

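```bash
python3 - <<'E'
from h import *
for n in ('s0','d0'):
    i,d,c=load(n);u,v,P=cloud(c,d)
    hsv=cv2.cvtColor(i,cv2.COLOR_BGR2HSV)[v,u].astype(int)
    k=(P[:,2]>.297)&(P[:,2]<.312)&(P[:,0]>.5)&(P[:,0]<.7)&(P[:,1]>.1)&(P[:,1]<.22)
    q=P[k];m=q.mean(0);w,V=np.linalg.eigh(np.cov(q[:,:2].T));print(n,'knobtop',k.sum(),m,'dir',V[:,1],np.sqrt(w))
    # base disc
    k=(P[:,2]>.012)&(P[:,2]<.03)&(np.hypot(P[:,0]-.597,P[:,1]-.165)<.12)&(hsv[:,1]<90)
    q=P[k];print('disc',k.sum(),q.min(0),q.max(0))
    # lower brightness disc fit through height
    y=(hsv[:,0]>18)&(hsv[:,0]<35)&(hsv[:,1]>120)&(P[:,0]>.38)&(P[:,0]<.56)&(P[:,1]>.1)&(P[:,1]<.3)
    q=P[y];m=q.mean(0);w,V=np.linalg.eigh(np.cov(q[:,:2].T));print('yel',y.sum(),m,V[:,1],np.sqrt(w))
    # free branch plate: points in annulus
    k=(P[:,2]>.08)&(P[:,2]<.19)&(P[:,0]>.48)&(P[:,0]<.7)&(P[:,1]>.03)&(P[:,1]<.15)
    q=P[k];print('br',k.sum());np.save(f'pics/{n}_br.npy',np.c_[q,u[k],v[k]])
    # white shelf
    k=(P[:,2]>.03)&(P[:,2]<.16)&(P[:,0]>.48)&(P[:,0]<.7)&(P[:,1]<.0)&(P[:,1]>-.2)&(hsv[:,1]<40)&(hsv[:,2]>110)
    q=P[k]; m=np.median(q,0)
    for _ in range(5):
        w,V=np.linalg.eigh(np.cov(q[:,:2].T)); m=q.mean(0); nn=V[:,0]; r=abs((q[:,:2]-m[:2])@nn); q=q[r<max(.005,2*np.median(r))]
    t=(q[:,:2]-m[:2])@V[:,1]
    print('shelf',len(q),m,'normal',V[:,0],'along',V[:,1],t.min(),t.max(),np.sqrt(w))
    b=(hsv[:,0]>105)&(hsv[:,0]<125)&(hsv[:,1]>120)&(P[:,2]>.12)&(P[:,2]<.18)&(P[:,0]>.3)&(P[:,0]<.75)&(P[:,1]<.05)&(P[:,1]>-.25)
    q=P[b];print('blue',b.sum(),q.min(0),q.max(0));np.save(f'pics/{n}_bl.npy',np.c_[q,u[b],v[b]])
E
```

```text
s0 knobtop 89 [0.59364834 0.16585136 0.30386699] dir [0.50886883 0.86084407] [0.0046656  0.01668783]
disc 418 [0.51175391 0.08143339 0.01212787] [0.66355086 0.24953843 0.02820555]
yel 54 [0.45854148 0.19796684 0.0130981 ] [-0.98944624  0.14490045] [0.00484113 0.03175848]
br 427
shelf 317 [ 0.53678577 -0.1645484   0.09801533] normal [-0.99629189  0.08603757] along [0.08603757 0.99629189] -0.03515301313040026 0.032488300486389406 [0.00165606 0.02063517]
blue 176 [ 0.35611127 -0.2255006   0.13208236] [ 0.74988234 -0.10467142  0.17082714]
d0 knobtop 34 [0.59195078 0.16269177 0.30075143] dir [0.49979215 0.86614537] [0.00396172 0.01710452]
disc 652 [0.50813954 0.07484483 0.01203109] [0.67795077 0.24828757 0.02674589]
yel 183 [0.46125672 0.1843687  0.00989282] [-0.97454174  0.22420614] [0.0125633  0.02872937]
br 627
shelf 196 [ 0.53479243 -0.17273394  0.08607416] normal [-0.99684898  0.07932287] along [0.07932287 0.99684898] -0.026706739189019103 0.043364164546730595 [0.00124295 0.01893715]
blue 386 [ 0.35920788 -0.23132074  0.12350374] [ 0.74857102 -0.10887058  0.16732107]
```

```bash
python3 - <<'E'
from h import *
from scipy.optimize import minimize
ms=[]
for n in ('s0','d0'):
    i,d,c=load(n);hsv=cv2.cvtColor(i,cv2.COLOR_BGR2HSV)
    m=((hsv[...,0]>15)&(hsv[...,0]<38)&(hsv[...,1]>100)&(hsv[...,2]>60))
    z=np.zeros_like(m); 
    if n=='s0': z[175:235,295:330]=1
    else: z[195:230,190:232]=1
    ms.append((i,c,m&z)); print(m[z].sum())
def foot(a,x,y,r=(.085,.18)):
    e=np.array([np.cos(a),np.sin(a)]);f=np.array([-e[1],e[0]]);o=np.array([x,y])
    return np.array([[*(o+e*rr+f*s),z] for rr in r for s in(-.015,.015) for z in(0,.014)])
def cost(p):
    i,c,m=ms[1];h=cv2.convexHull(proj(c,foot(*p)).astype(np.float32))
    M=np.zeros((384*4,512*4),np.uint8);cv2.fillPoly(M,[np.round((h+.5)*4-.5).astype(int)],1)
    M=cv2.resize(M.astype(np.float32),(512,384),interpolation=cv2.INTER_AREA)
    return abs(M-m).sum()
for o in((.593,.164),(.591,.164),(.595,.164),(.593,.162),(.593,.166)):
    cs=[(cost((np.radians(a),*o)),a) for a in np.arange(155,182,.5)];print(o,min(cs))
# shelf fit dets
for n in('s0','d0'):
    b=np.load(f'pics/{n}_bl.npy');k=(b[:,1]>-.21)&(b[:,1]<-.11)&(b[:,0]>.44)&(b[:,0]<.56)
    q=b[k];t=q[q[:,2]>.155] ;print(n,len(q),q[:,:3].min(0),q[:,:3].max(0),'top',len(t),t[:,:3].mean(0))
    t=t if len(t)>5 else q
    w,V=np.linalg.eigh(np.cov(t[:,:2].T));print(V[:,1],np.sqrt(w))
    b=np.load(f'pics/{n}_br.npy');e=b[:,:2]-[.593,.164];r=np.hypot(*e.T);a=np.degrees(np.arctan2(e[:,1],e[:,0]))
    dv=np.array([-.505,-.863]);x=e@dv;k=abs(x-.07)<.012;print('branch',k.sum(),b[k,:3].mean(0))
    t=b[k]
    if len(t)>20:
      w,V=np.linalg.eigh(np.cov(t[:,:2].T));print('normal',V[:,0],np.sqrt(w),t[:,2].min(),t[:,2].max())
E
```

```text
60
204
(0.593, 0.164) (np.float32(19.0625), np.float64(169.5))
(0.591, 0.164) (np.float32(16.3125), np.float64(169.5))
(0.595, 0.164) (np.float32(25.6875), np.float64(170.0))
(0.593, 0.162) (np.float32(19.5), np.float64(169.0))
(0.593, 0.166) (np.float32(16.6875), np.float64(170.5))
s0 51 [ 0.48885201 -0.18036332  0.14134571] [ 0.52759453 -0.16227271  0.17082714] top 44 [ 0.50897259 -0.17114775  0.16606264]
[-0.99783807  0.06572045] [0.00532817 0.0115299 ]
branch 178 [0.56340639 0.10747405 0.13652597]
normal [-0.55753762 -0.83015167] [0.00345669 0.01846861] 0.08048483248633337 0.18987195824362826
d0 155 [ 0.48937512 -0.18708228  0.12421313] [ 0.52904779 -0.1634797   0.16732107] top 67 [ 0.50789527 -0.17702947  0.16166704]
[-0.97891165  0.20428409] [0.00529582 0.01137894]
branch 409 [0.55735022 0.10549018 0.13594348]
normal [-0.54078409 -0.84116144] [0.00330806 0.01800117] 0.08002892617069872 0.18982831182730306
```

```bash
cat >> h.py <<'E'
def tool():
    s=bot.read_state(); return np.array(s['tool_pos']),R.from_rotvec(s['tcp_rot']),s
def to(target,yaw_y=None,Rt=None):
    """shift (cm) in current tool axes & rotvec"""
    p,r,s=tool(); out=r.inv().apply(np.array(target)-p)*100
    print('t',s['time'],'pos',p.round(4),'force',np.round(s['wrist_force'],1),'w',round(s['width'],3)); print('y ang',np.degrees(np.arctan2(*r.as_matrix()[1::-1,1])),'x',r.as_matrix()[:,0].round(3))
    if yaw_y is not None:
        a=np.radians(yaw_y);Rt=R.from_matrix(np.c_[[0,0,-1],[np.cos(a),np.sin(a),0],[np.sin(a),-np.cos(a),0]])
        # x=-z ; y ; z=x cross y
    if Rt is not None: print('rot',(r.inv()*Rt).as_rotvec().round(3))
    print('dp',out.round(2)); return out
E
python3 - <<'E'
from h import *
to([.593,.164,.36],-30)
to([.593,.164,.36],150)
print(np.cross([0,0,-1],[1,0,0]))
E
```

```text
t 0.1 pos [0.2493 0.6266 0.2441] force [0.1 0.2 1. ] w 1.0
y ang 68.29697236267452 x [-0.001 -0.002 -1.   ]
rot [1.716 0.002 0.002]
dp [-11.53 -30.29  49.03]
t 0.1 pos [0.2493 0.6266 0.2441] force [0.1 0.2 1. ] w 1.0
y ang 68.29697236267452 x [-0.001 -0.002 -1.   ]
rot [-1.426 -0.002  0.002]
dp [-11.53 -30.29  49.03]
[ 0 -1  0]
```

```bash
python3 -m creep '[{"grip":8.54,"dp":[-4,-1,2],"rotation":[-0.12,0,0]},{"grip":8.54,"dp":[-8,-3,5],"rotation":[-0.24,0,0]},{"grip":8.54,"dp":[-11.5,-5,8],"rotation":[-0.36,0,0]},{"grip":8.54,"dp":[-12.5,-7,11.5],"rotation":[-0.48,0,0]},{"grip":8.54,"dp":[-12.5,-9.2,15],"rotation":[-0.6,0,0]}]'
python3 - <<'E'
from h import *
to([.593,.164,.37],150)
E
```

```text
time: 0.52
tool_pos: [0.3437, 0.5031, 0.3714]
tcp_rot: [-0.176, 1.559, 0.183]
wrist_force: [0.5, -0.3, -0.0]
width: 1.0
t 0.5167 pos [0.3437 0.5031 0.3714] force [ 0.5 -0.3 -0. ] w 1.0
y ang 103.1199257862016 x [ 0.004  0.005 -1.   ]
rot [-0.818  0.006 -0.002]
dp [  0.05 -38.68  16.58]
```

```bash
python3 -m creep '[{"grip":8.54,"dp":[0,-38.7,16.6],"rotation":[-0.818,0,0]},{"grip":8.54,"dp":[0,-38.7,16.6],"rotation":[-0.818,0,0]},{"grip":8.54,"dp":[0,-38.7,16.6],"rotation":[-0.818,0,0]},{"grip":8.54,"dp":[0,-38.7,16.6],"rotation":[-0.818,0,0]},{"grip":8.54,"dp":[0,-38.7,16.6],"rotation":[-0.818,0,0]}]'
python3 - <<'E'
from h import *
to([.593,.164,.37],150)
E
```

```text
time: 0.93
tool_pos: [0.4583, 0.3424, 0.3667]
tcp_rot: [-0.636, 1.476, 0.636]
wrist_force: [1.0, 0.1, 0.0]
width: 1.002
t 0.9333 pos [0.4583 0.3424 0.3667] force [1.  0.1 0. ] w 1.002
y ang 136.6104266194579 x [-0. -0. -1.]
rot [-0.234 -0.001 -0.   ]
dp [ -0.33 -22.05  -3.71]
```

```bash
python3 -m creep '[{"grip":8.54,"dp":[-0.3,-22.05,-3.7],"rotation":[-0.234,0,0]},{"grip":8.54,"dp":[-0.3,-22.05,-3.7],"rotation":[-0.234,0,0]},{"grip":8.54,"dp":[-0.3,-22.05,-3.7],"rotation":[-0.234,0,0]},{"grip":8.54,"dp":[-0.3,-22.05,-3.7],"rotation":[-0.234,0,0]},{"grip":8.54,"dp":[-0.3,-22.05,-3.7],"rotation":[-0.234,0,0]}]'
python3 -m creep '[{"grip":5.5,"dp":[0,0,0],"rotation":[0,0,0]},{"grip":5.5,"dp":[0,0,0],"rotation":[0,0,0]},{"grip":5.5,"dp":[0,0,0],"rotation":[0,0,0]}]'
python3 - <<'E'
from h import *
to([.593,.164,.37],150)
p,d,c=snap('wrist','w1')
print(proj(c,[[.593,.164,.304]]))
E
```

```text
time: 1.35
tool_pos: [0.5803, 0.179, 0.3694]
tcp_rot: [-0.811, 1.415, 0.812]
wrist_force: [1.7, 0.7, 0.6]
width: 0.999
time: 1.6
tool_pos: [0.5795, 0.1808, 0.3691]
tcp_rot: [-0.81, 1.416, 0.811]
wrist_force: [1.4, -0.3, 0.2]
width: 0.646
t 1.6 pos [0.5795 0.1808 0.3691] force [ 1.4 -0.3  0.2] w 0.646
y ang 149.61850295246091 x [-0.002  0.    -1.   ]
rot [-0.007 -0.001 -0.002]
dp [-0.09 -2.02 -0.76]
[[215.63476455 201.99732165]]
```

View pics/w1.png

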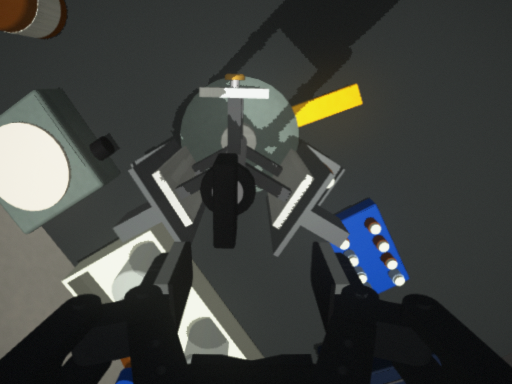

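The wrist view shows the knob bar at (226,200), the stud and free branch at (235,90), and the yellow foot at (330,104). I'll measure the axis, bar direction and foot from this view.

```bash
python3 - <<'E'
from h import *
i,d,c=load('w1');u,v,P=cloud(c,d)
k=(P[:,2]>.296)&(P[:,2]<.315)&(u>190)&(u<260)&(v>140)&(v<260)
q=P[k];w,V=np.linalg.eigh(np.cov(q[:,:2].T));print(k.sum(),q.mean(0),V[:,1],np.sqrt(w)*np.sqrt(12))
r=cv2.minAreaRect(np.ascontiguousarray(world(c,d,u[k],v[k],z=.304)[:,:2]*1000,dtype=np.float32));print(r)
hsv=cv2.cvtColor(i,cv2.COLOR_BGR2HSV)[v,u]
k=(hsv[:,0]>18)&(hsv[:,0]<35)&(hsv[:,1]>150)&(u>280)&(v<140)&(hsv[:,2]>150)
W=world(c,d,u[k],v[k],z=.014);print(W.mean(0),cv2.minAreaRect(np.ascontiguousarray(W[:,:2]*1000,dtype=np.float32)))
k=(u>195)&(u<272)&(v>85)&(v<100)&(P[:,2]>.185)&(P[:,2]<.205);q=P[k];w,V=np.linalg.eigh(np.cov(q[:,:2].T));print('branch top',q.mean(0),V[:,1],np.sqrt(w)*3.46)
E
```

```text
2017 [0.58947678 0.168029   0.30327194] [0.53129859 0.84718464] [0.01414193 0.05640648]
((589.6849975585938, 168.7421875), (56.99810791015625, 13.920540809631348), 57.670284271240234)
[0.46034611 0.19297971 0.014     ] ((460.9564208984375, 192.86337280273438), (30.17617416381836, 95.45552062988281), 80.1756820678711)
branch top [0.55613309 0.11389794 0.1943424 ] [-0.84626215  0.53276672] [0.008893   0.05933375]
```

```bash
python3 - <<'E'
from h import *
to([.5893,.1682,.289],147.8)
E
```

```text
t 1.65 pos [0.5792 0.1815 0.3694] force [-0.1 -0.1 -0.2] w 0.643
y ang 149.6982466775457 x [-0.001  0.    -1.   ]
rot [ 0.033 -0.    -0.001]
dp [ 8.03 -1.55 -0.63]
```

```bash
python3 -m creep '[{"grip":5,"dp":[0,-1.55,-0.6],"rotation":[0.033,0,0]},{"grip":5,"dp":[2.5,-1.55,-0.6],"rotation":[0.033,0,0]},{"grip":5,"dp":[5,-1.55,-0.6],"rotation":[0.033,0,0]},{"grip":5,"dp":[8,-1.55,-0.6],"rotation":[0.033,0,0]},{"grip":5,"dp":[8,-1.55,-0.6],"rotation":[0.033,0,0]}]'
python3 - <<'E'
from h import *
to([.5893,.1682,.289],147.8)
E
```

```text
time: 2.07
tool_pos: [0.5863, 0.1679, 0.2828]
tcp_rot: [-0.786, 1.435, 0.79]
wrist_force: [-1.4, -0.3, -1.2]
width: 0.589
t 2.0667 pos [0.5863 0.1679 0.2828] force [-1.4 -0.3 -1.2] w 0.589
y ang 147.85458602200163 x [-0.011 -0.003 -1.   ]
rot [ 0.001 -0.008 -0.008]
dp [-0.63 -0.24  0.18]
```

```bash
python3 -m creep '[{"grip":4,"dp":[0,0,0],"rotation":[0,0,0]},{"grip":3,"dp":[0,0,0],"rotation":[0,0,0]},{"grip":3,"dp":[0,0,0],"rotation":[0,0,0]}]' 40
python3 - <<'E'
from h import *
to([.5893,.1682,.289],147.8)
E
```

```text
time: 2.32
tool_pos: [0.5913, 0.1686, 0.2927]
tcp_rot: [-0.787, 1.42, 0.785]
wrist_force: [0.2, -1.0, 0.1]
width: 0.347
t 2.3167 pos [0.5913 0.1686 0.2927] force [ 0.2 -1.   0.1] w 0.347
y ang 147.8239193552365 x [ 0.004  0.001 -1.   ]
rot [0.    0.003 0.003]
dp [ 0.37  0.15 -0.14]
```

```bash
python3 -m creep '[{"grip":1.6,"dp":[0.2,0,0],"rotation":[0,0,0]},{"grip":0.8,"dp":[0.2,0,0],"rotation":[0,0,0]},{"grip":0.8,"dp":[0.2,0,0],"rotation":[0,0,0]},{"grip":0.8,"dp":[0.2,0,0],"rotation":[0,0,0]},{"grip":0.8,"dp":[0.2,0,0],"rotation":[0,0,0]}]' 50
python3 - <<'E'
from h import *
to([.5893,.1682,.289],147.8)
E
```

```text
time: 2.73
tool_pos: [0.5916, 0.1682, 0.2904]
tcp_rot: [-0.787, 1.419, 0.784]
wrist_force: [1.8, -0.7, 5.2]
width: 0.153
t 2.7333 pos [0.5916 0.1682 0.2904] force [ 1.8 -0.7  5.2] w 0.153
y ang 147.79989387003164 x [ 0.005  0.001 -1.   ]
rot [0.    0.003 0.004]
dp [ 0.13  0.2  -0.12]
```

```bash
python3 -m creep '[{"grip":0.8,"dp":[0,0,0],"rotation":[0.12,0,0]},{"grip":0.8,"dp":[0,0,0],"rotation":[0.24,0,0]},{"grip":0.8,"dp":[0,0,0],"rotation":[0.36,0,0]},{"grip":0.8,"dp":[0,0,0],"rotation":[0.48,0,0]},{"grip":0.8,"dp":[0,0,0],"rotation":[0.60,0,0]}]' 50
python3 -m creep '[{"grip":0.8,"dp":[0,0,0],"rotation":[0.12,0,0]},{"grip":0.8,"dp":[0,0,0],"rotation":[0.24,0,0]},{"grip":0.8,"dp":[0,0,0],"rotation":[0.36,0,0]},{"grip":0.8,"dp":[0,0,0],"rotation":[0.48,0,0]},{"grip":0.8,"dp":[0,0,0],"rotation":[0.587,0,0]}]' 50
python3 - <<'E'
from h import *
to([.5893,.1682,.289],80)
E
```

```text
time: 3.15
tool_pos: [0.5916, 0.1682, 0.2903]
tcp_rot: [-0.316, 1.543, 0.316]
wrist_force: [1.6, 0.9, 6.6]
width: 0.153
time: 3.57
tool_pos: [0.5916, 0.1682, 0.2904]
tcp_rot: [0.145, 1.561, -0.143]
wrist_force: [2.3, 0.8, 5.9]
width: 0.153
t 3.5667 pos [0.5916 0.1682 0.2904] force [2.3 0.8 5.9] w 0.153
y ang 79.46807975785943 x [ 0.005  0.001 -1.   ]
rot [-0.009  0.005 -0.002]
dp [ 0.13 -0.04 -0.23]
```

```bash
python3 -m creep '[{"grip":0.8,"dp":[0,0,0],"rotation":[0,0,0]},{"grip":2.5,"dp":[0,0,0],"rotation":[0,0,0]},{"grip":4.5,"dp":[0,0,0],"rotation":[0,0,0]},{"grip":4.5,"dp":[0,0,0],"rotation":[0,0,0]},{"grip":4.5,"dp":[-2,0,0],"rotation":[0,0,0]}]' 50
python3 -m creep '[{"grip":4.5,"dp":[-3,0,0],"rotation":[0,0,0]},{"grip":4.5,"dp":[-6,0,0],"rotation":[0,0,0]},{"grip":4.5,"dp":[-6,0,0],"rotation":[0,0,0]},{"grip":4.5,"dp":[-6,0,0],"rotation":[0,0,0]}]' 50
python3 - <<'E'
from h import *
to([.5893,.1682,.289],80)
snap('wrist','w2');snap('side','d2')
i=cv2.imread('pics/d2.png');cv2.imwrite('pics/d2c.png',cv2.resize(i[130:320,190:340],None,fx=3.1,fy=3.1,interpolation=cv2.INTER_CUBIC))
E
```

```text
time: 3.98
tool_pos: [0.5873, 0.1672, 0.3024]
tcp_rot: [0.138, 1.576, -0.143]
wrist_force: [-0.7, -0.3, -1.9]
width: 0.529
time: 4.32
tool_pos: [0.591, 0.1682, 0.3704]
tcp_rot: [0.141, 1.562, -0.139]
wrist_force: [0.3, -0.3, -0.8]
width: 0.525
t 4.3167 pos [0.591  0.1682 0.3704] force [ 0.3 -0.3 -0.8] w 0.525
y ang 79.78969735407784 x [ 0.004  0.001 -1.   ]
rot [-0.004  0.004 -0.002]
dp [ 8.14 -0.04 -0.2 ]
```

View pics/w2.png

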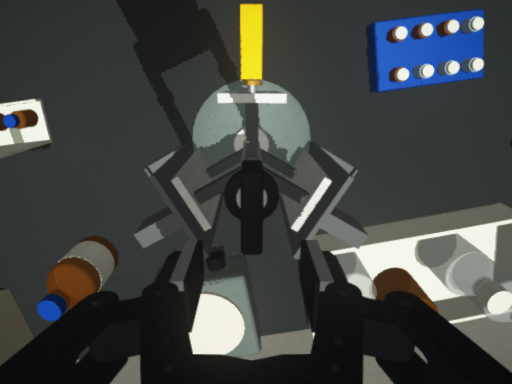

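View pics/d2c.png

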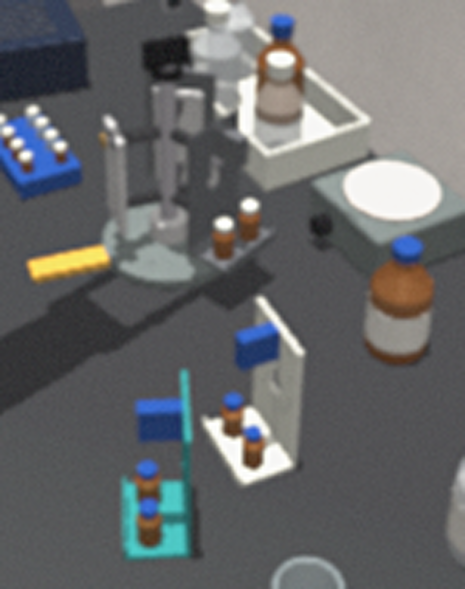

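The branch now lies over the yellow foot: branch at (252,98), foot at (252,42) in the wrist view. Next I'll find the stud height from the brass pixels.

```bash
python3 - <<'E'
from h import *
for n,(u0,u1,v0,v1) in dict(w1=(222,250,68,84),w2=(240,264,76,92),d0=(230,255,172,195),d2=(215,232,165,185)).items():
    i,d,c=load(n);u,v,P=cloud(c,d);hsv=cv2.cvtColor(i,cv2.COLOR_BGR2HSV)[v,u].astype(int)
    k=(u>=u0)&(u<u1)&(v>=v0)&(v<v1)&(hsv[:,0]>8)&(hsv[:,0]<24)&(hsv[:,1]>110)&(hsv[:,2]>60)
    if n=='w2': k&=(P[:,2]>.1)
    q=P[k];print(n,k.sum(),u[k].mean(),v[k].mean(),'mean',q.mean(0).round(4),q.min(0).round(4),q.max(0).round(4), 'med z',np.median(q[:,2]))
# geometry
i,d,c=load('w2');u,v,P=cloud(c,d)
k=(P[:,2]>.296)&(P[:,2]<.315)&(u>220)&(u<285)&(v>140)&(v<260)
print('knob',cv2.minAreaRect(np.ascontiguousarray(world(c,d,u[k],v[k],z=.304)[:,:2]*1000,dtype=np.float32)))
hsv=cv2.cvtColor(i,cv2.COLOR_BGR2HSV)[v,u]
k=(hsv[:,0]>18)&(hsv[:,0]<35)&(hsv[:,1]>150)&(v<80)&(hsv[:,2]>150)&(P[:,2]<.03)
W=world(c,d,u[k],v[k],z=.014);print('foot',cv2.minAreaRect(np.ascontiguousarray(W[:,:2]*1000,dtype=np.float32)))
k=(u>215)&(u<290)&(v>90)&(v<106)&(P[:,2]>.185)&(P[:,2]<.205);q=P[k];w,V=np.linalg.eigh(np.cov(q[:,:2].T));print('branch top',q.mean(0),V[:,1],np.sqrt(w)*3.46)
i,d,c=load('d0')
B=cv2.resize(i[170:215,225:262],None,fx=14,fy=12,interpolation=cv2.INTER_CUBIC);cv2.imwrite('pics/stud.png',B)
for z in(.163,.169,.175,.181,.187): print(z,proj(c,[.5895-.533*.082,.168-.846*.082,z]))
E
```

```text
w1 113 234.2566371681416 76.52212389380531 mean [0.5488 0.1025 0.189 ] [0.5413 0.0968 0.1839] [0.5567 0.1081 0.1921] med z 0.18941041233305442
w2 103 251.70873786407768 81.72815533980582 mean [0.5115 0.1834 0.187 ] [0.5086 0.1747 0.1805] [0.5147 0.1916 0.1902] med z 0.18746783698934216
d0 12 242.33333333333334 182.75 mean [0.5509 0.0979 0.183 ] [0.5465 0.0922 0.1773] [0.5554 0.1036 0.188 ] med z 0.1836489870830973<stdin>:6: RuntimeWarning: Mean of empty slice.
  ret = ret.dtype.type(ret / rcount)
  ret = um.true_divide(
Traceback (most recent call last):
ValueError: zero-size array to reduction operation minimum which has no identity
```

```bash
python3 - <<'E'
from h import *
i,d,c=load('w2');u,v,P=cloud(c,d)
k=(P[:,2]>.296)&(P[:,2]<.315)&(u>220)&(u<285)&(v>140)&(v<260)
print('knob',cv2.minAreaRect(np.ascontiguousarray(world(c,d,u[k],v[k],z=.304)[:,:2]*1000,dtype=np.float32)))
hsv=cv2.cvtColor(i,cv2.COLOR_BGR2HSV)[v,u]
k=(hsv[:,0]>18)&(hsv[:,0]<35)&(hsv[:,1]>150)&(v<80)&(hsv[:,2]>150)&(P[:,2]<.03)
W=world(c,d,u[k],v[k],z=.014);print('foot',cv2.minAreaRect(np.ascontiguousarray(W[:,:2]*1000,dtype=np.float32)))
k=(u>215)&(u<290)&(v>90)&(v<106)&(P[:,2]>.185)&(P[:,2]<.205);q=P[k];w,V=np.linalg.eigh(np.cov(q[:,:2].T));print('branch top',q.mean(0),V[:,1],np.sqrt(w)*3.46)
i,d,c=load('d0')
B=cv2.resize(i[170:215,225:262],None,fx=14,fy=12,interpolation=cv2.INTER_CUBIC);cv2.imwrite('pics/stud.png',B)
for z in(.163,.169,.175,.181,.187,.195): print(z,proj(c,[.5895-.533*.082,.168-.846*.082,z]))
print('platetop',proj(c,[.5895-.533*.07,.168-.846*.07,.195]),'bottom',proj(c,[.5895-.533*.07,.168-.846*.07,.06]))
E
```

```text
knob ((587.69775390625, 169.5750274658203), (13.299766540527344, 54.82332992553711), 79.31783294677734)
foot ((459.73980712890625, 192.10694885253906), (29.469139099121094, 94.69342803955078), 79.2978515625)
branch top [0.52472288 0.18089444 0.19247978] [0.19127687 0.98153612] [0.00831075 0.06005454]
0.163 [[241.04146898 187.61664474]]
0.169 [[241.01715495 186.25577253]]
0.175 [[240.99271871 184.8881021 ]]
0.181 [[240.96815933 183.51358223]]
0.187 [[240.94347588 182.13216116]]
0.195 [[240.91036997 180.27944079]]
platetop [[241.16344404 178.34612289]] bottom [[241.67689481 207.94619193]]
```

View pics/stud.png

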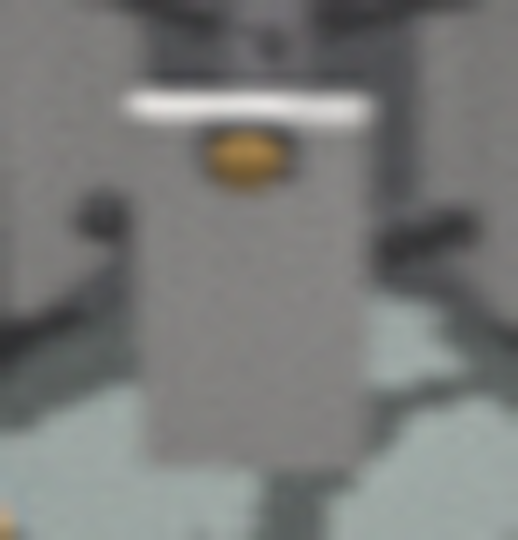

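```bash
python3 - <<'E'
from h import *
c=bot.get_calibration('wrist');p,r,s=tool()
Rm=cv2.Rodrigues(np.array(c['rvec']))[0];o=-Rm.T@np.array(c['tvec']).ravel()
print(c['fx'],'cam in tool',r.inv().apply(o-p).round(3),'optical axis in tool',r.inv().apply(Rm[2]).round(3),s['q'])
a=np.radians(80);B=R.from_matrix(np.c_[[0,0,-1],[np.cos(a),np.sin(a),0],[np.sin(a),-np.cos(a),0]])
Rt=B*R.from_rotvec([0,0,.8])
for T in([.50,-.05,.30],[.50,-.03,.27]):
    to(T,Rt=Rt)
    oc=np.array(T)+Rt.apply(r.inv().apply(o-p)); zc=Rt.apply(r.inv().apply(Rm[2])); dv=np.array([.510,.183,.184])-oc; print('cam',oc,np.degrees(np.arccos(dv@zc/np.linalg.norm(dv))),np.linalg.norm(dv), 'elev',np.degrees(np.arctan2(-dv[2],np.hypot(dv[0],dv[1]))))
E
```

```text
337.9649581761573 cam in tool [-0.128  0.001 -0.077] optical axis in tool [ 0.954 -0.001  0.299] [ 2.36626346e-01  9.81503718e-02  1.57789643e+00  4.07336020e-05
  1.46720056e+00 -1.15590823e+00]
t 4.4167 pos [0.5896 0.1678 0.3668] force [-0.1  0.4 -0.6] w 0.526
y ang 79.78613831996863 x [-0.002 -0.    -1.   ]
rot [-0.004  0.     0.801]
dp [  6.7  -23.02  -4.95]
cam [ 0.40816717 -0.12644004  0.38992473] 15.448600085263694 0.3853933866180355 elev 32.29804295917282
t 4.4167 pos [0.5896 0.1678 0.3668] force [-0.1  0.4 -0.6] w 0.526
y ang 79.78613831996863 x [-0.002 -0.    -1.   ]
rot [-0.004  0.     0.801]
dp [  9.7  -21.05  -5.3 ]
cam [ 0.40816717 -0.10644004  0.35992473] 16.526128346217124 0.35368768227866765 elev 29.82822384780497
```

```bash
python3 -m creep '[{"grip":8.5,"dp":[0,-4,-1],"rotation":[0,0,0]},{"grip":8.5,"dp":[0,-8,-2],"rotation":[0,0,0.1]},{"grip":8.5,"dp":[1,-12,-3],"rotation":[0,0,0.2]},{"grip":8.5,"dp":[3,-16,-4],"rotation":[0,0,0.3]},{"grip":8.5,"dp":[5,-20,-5],"rotation":[0,0,0.4]}]'
python3 - <<'E'
from h import *
a=np.radians(80);B=R.from_matrix(np.c_[[0,0,-1],[np.cos(a),np.sin(a),0],[np.sin(a),-np.cos(a),0]])
Rt=B*R.from_rotvec([0,0,.8])
to([.50,-.05,.30],Rt=Rt)
E
```

```text
time: 4.83
tool_pos: [0.5076, -0.0132, 0.3213]
tcp_rot: [0.451, 1.504, 0.178]
wrist_force: [0.5, -1.7, -1.1]
width: 0.996
t 4.8333 pos [ 0.5076 -0.0132  0.3213] force [ 0.5 -1.7 -1.1] w 0.996
y ang 79.90368306837281 x [ 0.072  0.387 -0.919]
rot [-0.001  0.004  0.396]
dp [ 0.48 -4.29 -0.11]
```

```bash
python3 -m creep '[{"grip":8.5,"dp":[0.2,-2,0],"rotation":[0,0,0.12]},{"grip":8.5,"dp":[0.4,-4,0],"rotation":[0,0,0.24]},{"grip":8.5,"dp":[0.5,-4.2,0],"rotation":[0,0,0.396]},{"grip":8.5,"dp":[0.5,-4.2,0],"rotation":[0,0,0.396]},{"grip":8.5,"dp":[0.5,-4.2,0],"rotation":[0,0,0.396]}]'
python3 - <<'E'
from h import *
snap('wrist','w3')
E
```

```text
time: 5.25
tool_pos: [0.5006, -0.0496, 0.2971]
tcp_rot: [0.753, 1.411, 0.481]
wrist_force: [-1.2, 0.6, 0.4]
width: 0.998
```

View pics/w3.png

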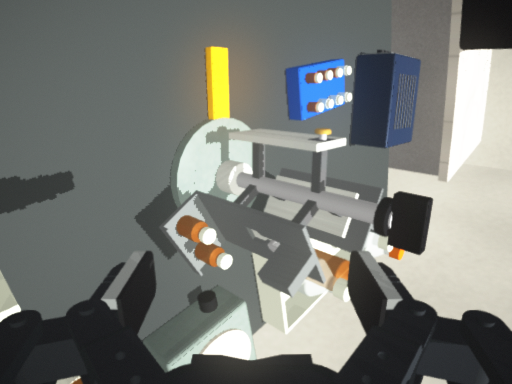

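```bash
python3 - <<'E'
from h import *
i,d,c=load('w3')
cv2.imwrite('pics/w3c.png',cv2.resize(i[110:165,220:355],None,fx=5.9,fy=5.9,interpolation=cv2.INTER_CUBIC))
u,v,P=cloud(c,d);hsv=cv2.cvtColor(i,cv2.COLOR_BGR2HSV)[v,u].astype(int)
k=(u>310)&(u<335)&(v>125)&(v<140)&(hsv[:,1]>110)&(hsv[:,0]<26)&(hsv[:,0]>8);q=P[k];print(k.sum(),u[k].mean(),v[k].mean(),u[k].min(),u[k].max(),q.mean(0),q.min(0),q.max(0))
# branch plate pts
e=np.array([np.cos(np.radians(169.5)),np.sin(np.radians(169.5))]);ax=np.array([.5888,.1685])
f=np.array([-e[1],e[0]])
for z in(.06,.195): print('plate edges',z,[proj(c,[*(ax+e*.07+f*s),z]).round(1).tolist() for s in(-.03,.03)])
for z in(.175,.181,.184,.187): print('stud',z,proj(c,[*(ax+e*.0795),z]).round(1))
E
```

```text
54 322.1111111111111 130.77777777777777 316 330 [0.51425494 0.18407895 0.18232712] [ 5.09965425e-01  1.74088223e-01 -9.13725055e-05] [0.61960981 0.47833498 0.19203786]
plate edges 0.06 [[[259.0, 125.8]], [[227.1, 129.6]]]
plate edges 0.195 [[[344.9, 135.1]], [[315.3, 140.7]]]
stud 0.175 [[315.9 127.4]]
stud 0.181 [[320.5 127.8]]
stud 0.184 [[322.8 128. ]]
stud 0.187 [[325.2 128.3]]
```

View pics/w3c.png

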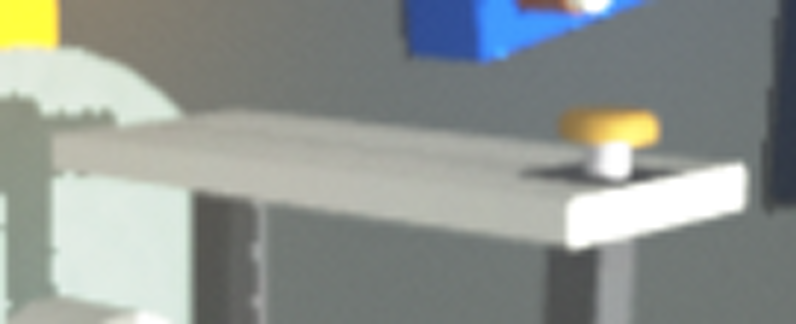

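```bash
python3 - <<'E'
from h import *
to([.508,-.174,.30],85.5)
E
```

```text
t 5.3 pos [ 0.5015 -0.0489  0.2988] force [0.9 0.2 0.1] w 0.995
y ang 79.38761147772327 x [ 0.125  0.704 -0.699]
rot [-0.098  0.036 -0.796]
dp [-8.8  -8.43  2.88]
```

```bash
python3 -m creep '[{"grip":8.5,"dp":[-2,-2,0.6],"rotation":[-0.012,0.005,-0.12]},{"grip":8.5,"dp":[-4,-4,1.2],"rotation":[-0.024,0.01,-0.24]},{"grip":8.5,"dp":[-6,-6,1.8],"rotation":[-0.036,0.015,-0.36]},{"grip":8.5,"dp":[-8.8,-8.4,2.9],"rotation":[-0.05,0.02,-0.48]},{"grip":8.5,"dp":[-8.8,-8.4,2.9],"rotation":[-0.062,0.025,-0.6]}]'
python3 -m creep '[{"grip":8.5,"dp":[0,0,0],"rotation":[-0.02,0.01,-0.1]},{"grip":8.5,"dp":[0,0,0],"rotation":[-0.03,0.01,-0.2]},{"grip":8.5,"dp":[0,0,0],"rotation":[-0.03,0.01,-0.2]},{"grip":8.5,"dp":[0,0,0],"rotation":[-0.03,0.01,-0.2]}]'
python3 - <<'E'
from h import *
to([.508,-.174,.30],85.5)
snap('wrist','w4')
E
```

```text
time: 5.72
tool_pos: [0.5122, -0.178, 0.306]
tcp_rot: [0.23, 1.539, 0.055]
wrist_force: [-0.5, -0.0, 0.3]
width: 1.0
time: 6.05
tool_pos: [0.5105, -0.1705, 0.3044]
tcp_rot: [0.056, 1.566, -0.064]
wrist_force: [-0.3, -0.2, -0.6]
width: 0.992
t 6.05 pos [ 0.5105 -0.1705  0.3044] force [-0.3 -0.2 -0.6] w 0.992
y ang 85.63271849424271 x [ 0.004 -0.005 -1.   ]
rot [0.002 0.004 0.005]
dp [ 0.45 -0.37 -0.23]
```

View pics/w4.png

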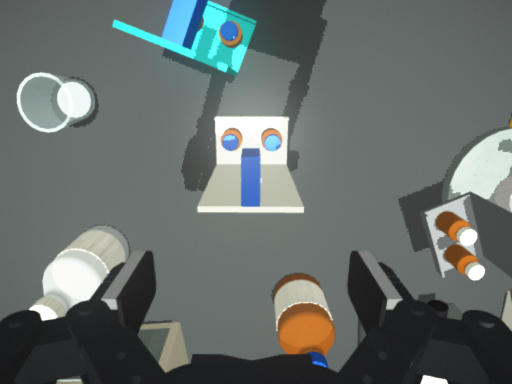

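The white shelf is directly below: fin at (251,178) and top plate edge at (198–303,208). The turquoise one is at (185,40), clear of the fingers. I'll use the fin and edge for the grasp.

```bash
python3 - <<'E'
from h import *
i,d,c=load('w4');u,v,P=cloud(c,d);hsv=cv2.cvtColor(i,cv2.COLOR_BGR2HSV)[v,u].astype(int)
k=(u>235)&(u<268)&(v>145)&(v<212)&(hsv[:,0]>105)&(hsv[:,0]<125)&(hsv[:,1]>120)&(P[:,2]>.155)
print(k.sum(),P[k].mean(0),cv2.minAreaRect(np.ascontiguousarray(world(c,d,u[k],v[k],z=.165)[:,:2]*1000,dtype=np.float32)))
k=(v>195)&(v<216)&(u>190)&(u<310)&(P[:,2]>.155)&(hsv[:,1]<60)
W=world(c,d,u[k],v[k],z=.165);print(k.sum(),cv2.minAreaRect(np.ascontiguousarray(W[:,:2]*1000,dtype=np.float32)))
w,V=np.linalg.eigh(np.cov(W[:,:2].T));print(W.mean(0),V[:,1])
E
```

```text
922 [ 0.50909442 -0.17206523  0.16374762] ((508.7935485839844, -172.26954650878906), (15.09076976776123, 41.79689407348633), 85.5673599243164)
857 ((531.0299072265625, -173.62542724609375), (88.77918243408203, 8.081449508666992), 85.57243347167969)
[ 0.53168569 -0.17415859  0.165     ] [0.07950832 0.9968342 ]
```

```bash
python3 - <<'E'
from h import *
to([.510,-.172,.145],85.5)
E
python3 -m creep '[{"grip":6,"dp":[4,0,0],"rotation":[0,0,0]},{"grip":6,"dp":[8,0,0],"rotation":[0,0,0]},{"grip":6,"dp":[11,0,0],"rotation":[0,0,0]},{"grip":6,"dp":[12,0,0],"rotation":[0,0,0]},{"grip":6,"dp":[12,0,0],"rotation":[0,0,0]}]' 40
python3 - <<'E'
from h import *
to([.510,-.172,.145],85.5)
E
```

```text
t 6.1 pos [ 0.5101 -0.1715  0.3038] force [-0.2 -0.2  0.4] w 0.994
y ang 85.51532916269304 x [ 0.003 -0.005 -1.   ]
rot [0.    0.003 0.004]
dp [15.88  0.02 -0.05]
time: 6.52
tool_pos: [0.5066, -0.1737, 0.1788]
tcp_rot: [0.064, 1.577, -0.067]
wrist_force: [-0.5, 0.6, 1.1]
width: 0.698
t 6.5167 pos [ 0.5066 -0.1737  0.1788] force [-0.5  0.6  1.1] w 0.698
y ang 85.2235034132296 x [-0.007 -0.001 -1.   ]
rot [-0.005 -0.007  0.002]
dp [3.38 0.2  0.34]
```

```bash
python3 -m creep '[{"grip":4,"dp":[1.5,0,0.1],"rotation":[0,0,0.003]},{"grip":4,"dp":[3,0,0.1],"rotation":[0,0.003,0.003]},{"grip":4,"dp":[3.8,0,0.1],"rotation":[0,0.003,0.003]},{"grip":4,"dp":[3.8,0,0.1],"rotation":[0,0.003,0.003]},{"grip":4,"dp":[3.8,0,0.1],"rotation":[0,0.003,0.003]}]' 40
python3 - <<'E'
from h import *
to([.510,-.172,.145],85.5)
p,d,c=snap('wrist','w5')
E
```

```text
time: 6.93
tool_pos: [0.511, -0.1749, 0.1457]
tcp_rot: [0.063, 1.571, -0.066]
wrist_force: [-0.3, 0.4, -0.0]
width: 0.47
t 6.9333 pos [ 0.511  -0.1749  0.1457] force [-0.3  0.4 -0. ] w 0.47
y ang 85.2648156711937 x [-0.001 -0.002 -1.   ]
rot [-0.004 -0.001  0.002]
dp [ 0.07  0.28 -0.12]
```

View pics/w5.png

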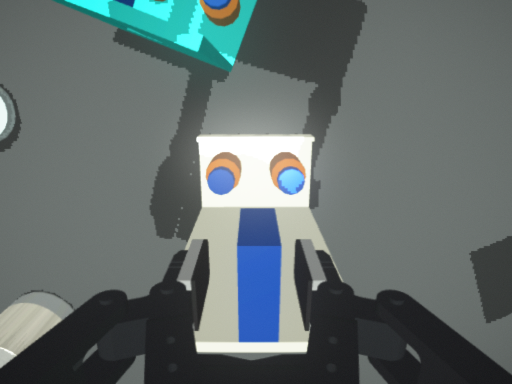

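The fingers straddle the fin at (259,275), which sits about 2–3 mm to the +y side. I'll shift and close.

```bash
python3 -m creep '[{"grip":3,"dp":[0,0.25,0],"rotation":[-0.003,0,0]},{"grip":2.4,"dp":[0,0.25,0],"rotation":[-0.003,0,0]},{"grip":2.4,"dp":[0,0.25,0],"rotation":[-0.003,0,0]},{"grip":1,"dp":[0,0.25,0],"rotation":[-0.003,0,0]},{"grip":1,"dp":[0,0.25,0],"rotation":[-0.003,0,0]}]' 60
python3 -m creep '[{"grip":1,"dp":[0,0.0,0],"rotation":[0,0,0]},{"grip":1,"dp":[0,0,0],"rotation":[0,0,0]}]' 60
python3 - <<'E'
from h import *
to([.510,-.172,.145],85.5)
E
```

```text
time: 7.4
tool_pos: [0.511, -0.1722, 0.1452]
tcp_rot: [0.06, 1.571, -0.064]
wrist_force: [0.0, -0.4, 2.5]
width: 0.178
time: 7.57
tool_pos: [0.511, -0.1723, 0.1452]
tcp_rot: [0.06, 1.571, -0.064]
wrist_force: [0.1, -0.5, 4.6]
width: 0.176
t 7.5667 pos [ 0.511  -0.1723  0.1452] force [ 0.1 -0.5  4.6] w 0.176
y ang 85.46499302796053 x [-0.001 -0.002 -1.   ]
rot [-0.001 -0.001  0.002]
dp [ 0.02  0.02 -0.1 ]
```

```bash
python3 -m creep '[{"grip":1,"dp":[-1,0,0],"rotation":[0,0,0]},{"grip":1,"dp":[-3,0,0],"rotation":[0,0,0]},{"grip":1,"dp":[-6,0,0],"rotation":[0,0,0]},{"grip":1,"dp":[-9.75,0,0],"rotation":[0,0,0]},{"grip":1,"dp":[-9.75,0,0],"rotation":[0,0,0]}]' 60
python3 - <<'E'
from h import *
to([.4559,.1933,.2427],79.5)
E
```

```text
time: 7.98
tool_pos: [0.5141, -0.173, 0.2496]
tcp_rot: [0.058, 1.562, -0.066]
wrist_force: [1.6, 0.4, 0.2]
width: 0.18
t 7.9833 pos [ 0.5141 -0.173   0.2496] force [1.6 0.4 0.2] w 0.18
y ang 85.46118373422318 x [ 0.008 -0.005 -1.   ]
rot [0.104 0.008 0.004]
dp [ 0.46 36.05 -8.7 ]
```

```bash
python3 -m creep '[{"grip":1,"dp":[0,1.5,-0.3],"rotation":[0,0,0]},{"grip":1,"dp":[0,4,-1],"rotation":[0.01,0,0]},{"grip":1,"dp":[0,7.5,-2],"rotation":[0.02,0,0]},{"grip":1,"dp":[0,11,-3],"rotation":[0.03,0,0]},{"grip":1,"dp":[0,14.5,-4],"rotation":[0.045,0,0]}]' 60
python3 -m creep '[{"grip":1,"dp":[0,3.5,-1],"rotation":[0.01,0,0]},{"grip":1,"dp":[0,7,-2],"rotation":[0.02,0,0]},{"grip":1,"dp":[0,10.5,-3],"rotation":[0.03,0,0]},{"grip":1,"dp":[0,14,-4],"rotation":[0.04,0,0]},{"grip":1,"dp":[0,17,-4.4],"rotation":[0.06,0,0]}]' 60
python3 - <<'E'
from h import *
to([.4559,.1933,.2427],79.5)
E
```

```text
time: 8.4
tool_pos: [0.4807, -0.0228, 0.2408]
tcp_rot: [0.098, 1.574, -0.1]
wrist_force: [0.1, -0.1, -2.4]
width: 0.18
time: 8.82
tool_pos: [0.4573, 0.152, 0.2407]
tcp_rot: [0.143, 1.571, -0.146]
wrist_force: [-0.0, -0.4, -2.6]
width: 0.18
t 8.8167 pos [0.4573 0.152  0.2407] force [-0.  -0.4 -2.6] w 0.18
y ang 79.45394296675046 x [-0.006 -0.001 -1.   ]
rot [-0.001 -0.005  0.002]
dp [-0.2   4.03 -0.9 ]
```

```bash
python3 -m creep '[{"grip":1,"dp":[0,2,-0.3],"rotation":[0,0,0]},{"grip":1,"dp":[0,3.5,-0.8],"rotation":[0,0,0]},{"grip":1,"dp":[-0.1,4,-0.9],"rotation":[0,0,0]},{"grip":1,"dp":[-0.1,4,-0.9],"rotation":[0,0,0]},{"grip":1,"dp":[-0.1,4,-0.9],"rotation":[0,0,0]}]' 60
python3 - <<'E'
from h import *
to([.4559,.1933,.2427],79.5)
snap('wrist','w6');snap('side','d6');snap('scene','s6')
i=cv2.imread('pics/d6.png');cv2.imwrite('pics/d6c.png',cv2.resize(i[110:260,170:320],None,fx=4,fy=4,interpolation=cv2.INTER_CUBIC))
to([.4559,.1933,.2427],79.5)
E
```

```text
time: 9.23
tool_pos: [0.4577, 0.1905, 0.242]
tcp_rot: [0.142, 1.57, -0.146]
wrist_force: [0.7, -0.0, -4.0]
width: 0.178
t 9.2333 pos [0.4577 0.1905 0.242 ] force [ 0.7 -0.  -4. ] w 0.178
y ang 79.48552919100653 x [-0.004 -0.002 -1.   ]
rot [-0.    -0.003  0.003]
dp [-0.07  0.24 -0.23]
t 9.3833 pos [0.4581 0.1899 0.2423] force [-0.2  0.1 -2.4] w 0.181
y ang 79.36943306983149 x [-0.003 -0.002 -1.   ]
rot [-0.002 -0.003  0.002]
dp [-0.04  0.29 -0.28]
```

View pics/w6.png

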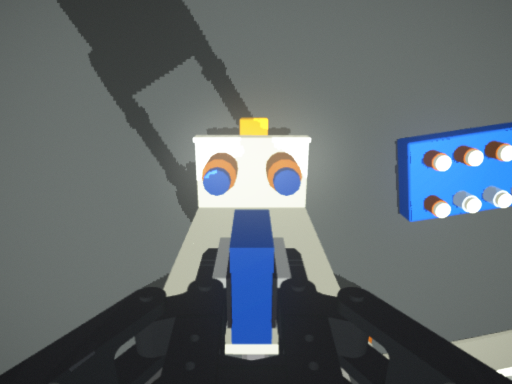

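View pics/d6c.png

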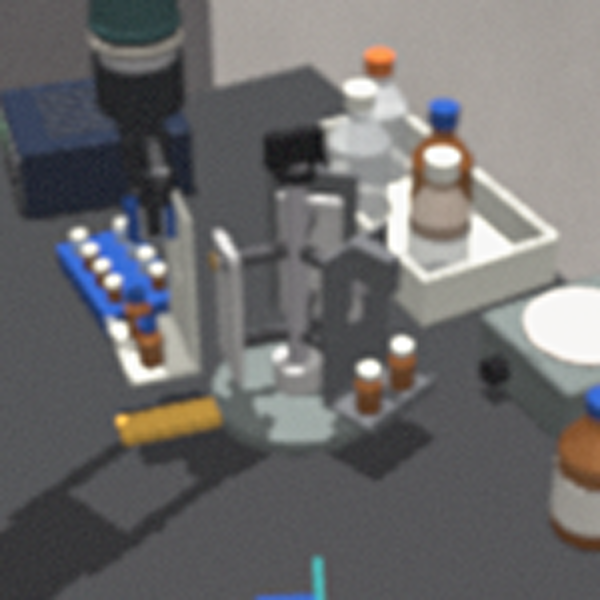

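```bash
python3 -m creep '[{"grip":1,"dp":[-0.05,0.15,0.5],"rotation":[0,0.002,0]},{"grip":1,"dp":[-0.05,0.27,1],"rotation":[0,0.003,0]},{"grip":1,"dp":[-0.05,0.27,1.5],"rotation":[0,0.003,0]},{"grip":1,"dp":[-0.05,0.27,2],"rotation":[0,0.003,0]},{"grip":1,"dp":[-0.05,0.27,2],"rotation":[0,0.003,0]}]' 60
cat >> h.py <<'E'
def rel():
    p,r,s=tool(); e=np.array([-.9833,.1822]);f=np.array([.1822,.9833]);q=p[:2]-[.5916,.1682]
    print('t %.2f dist %.4f (back %.4f) lat %.4f z %.4f hole z %.4f'%(s['time'],q@e,q@e-.026,q@f,p[2],p[2]-.1452+.086),'F along e,f,z',np.round([np.dot(s['wrist_force'][:2],e),np.dot(s['wrist_force'][:2],f),s['wrist_force'][2]],1),'torque',np.round(s['torque'],2),'w',round(s['width'],3))
E
python3 - <<'E'
from h import *
to([.4559,.1933,.2427],79.5);rel()
E
```

```text
time: 9.8
tool_pos: [0.4796, 0.1896, 0.2431]
tcp_rot: [0.144, 1.571, -0.146]
wrist_force: [-0.1, 0.2, -2.9]
width: 0.176
t 9.8 pos [0.4796 0.1896 0.2431] force [-0.1  0.2 -2.9] w 0.176
y ang 79.40100600591452 x [-0.005 -0.001 -1.   ]
rot [-0.002 -0.005  0.002]
dp [ 0.05 -0.07 -2.4 ]
t 9.80 dist 0.1140 (back 0.0880) lat 0.0007 z 0.2431 hole z 0.1839 F along e,f,z [ 0.1  0.2 -2.9] torque [ 0.02  0.07 -0.02] w 0.176
```

```bash
python3 -m creep '[{"grip":1,"dp":[0.03,-0.05,0.2],"rotation":[0,0,0]},{"grip":1,"dp":[0.03,-0.05,0.4],"rotation":[0,0,0]},{"grip":1,"dp":[0.03,-0.05,0.6],"rotation":[0,0,0]},{"grip":1,"dp":[0.03,-0.05,0.8],"rotation":[0,0,0]},{"grip":1,"dp":[0.03,-0.05,0.9],"rotation":[0,0,0]}]' 60
python3 - <<'E'
from h import *
rel()
E
```

```text
time: 10.22
tool_pos: [0.4873, 0.1879, 0.2426]
tcp_rot: [0.144, 1.571, -0.146]
wrist_force: [-0.7, 0.3, -2.8]
width: 0.174
t 10.22 dist 0.1062 (back 0.0802) lat 0.0003 z 0.2426 hole z 0.1834 F along e,f,z [ 0.8  0.2 -2.8] torque [-0.01  0.08 -0.  ] w 0.174
```

```bash
python3 -m creep '[{"grip":1,"dp":[0,0,0.1],"rotation":[0,0,0]},{"grip":1,"dp":[0,0,0.2],"rotation":[0,0,0]},{"grip":1,"dp":[0,0,0.3],"rotation":[0,0,0]},{"grip":1,"dp":[0,0,0.4],"rotation":[0,0,0]},{"grip":1,"dp":[0,0,0.5],"rotation":[0,0,0]}]' 60
python3 - <<'E'
from h import *
rel()
E
```

```text
time: 10.63
tool_pos: [0.492, 0.187, 0.2426]
tcp_rot: [0.144, 1.572, -0.146]
wrist_force: [0.1, -0.1, -3.3]
width: 0.18
t 10.63 dist 0.1013 (back 0.0753) lat 0.0003 z 0.2426 hole z 0.1834 F along e,f,z [-0.1 -0.  -3.3] torque [-0.   -0.03 -0.02] w 0.18
```

```bash
python3 -m creep '[{"grip":1,"dp":[0,0,0.1],"rotation":[0,0,0]},{"grip":1,"dp":[0,0,0.2],"rotation":[0,0,0]},{"grip":1,"dp":[0,0,0.3],"rotation":[0,0,0]},{"grip":1,"dp":[0,0,0.4],"rotation":[0,0,0]},{"grip":1,"dp":[0,0,0.4],"rotation":[0,0,0]}]' 60
python3 - <<'E'
from h import *
rel()
E
```

```text
time: 11.05
tool_pos: [0.4961, 0.1862, 0.2426]
tcp_rot: [0.144, 1.572, -0.146]
wrist_force: [0.3, -0.0, -2.1]
width: 0.178
t 11.05 dist 0.0972 (back 0.0712) lat 0.0003 z 0.2426 hole z 0.1834 F along e,f,z [-0.3  0.  -2.1] torque [-0.01  0.03  0.03] w 0.178
```

```bash
python3 -m creep '[{"grip":1,"dp":[0,0,0.05],"rotation":[0,0,0]},{"grip":1,"dp":[0,0,0.1],"rotation":[0,0,0]},{"grip":1,"dp":[0,0,0.15],"rotation":[0,0,0]},{"grip":1,"dp":[0,0,0.15],"rotation":[0,0,0]}]' 60
python3 - <<'E'
from h import *
rel()
snap('side','d7')
i=cv2.imread('pics/d7.png');cv2.imwrite('pics/d7c.png',cv2.resize(i[110:260,170:320],None,fx=4,fy=4,interpolation=cv2.INTER_CUBIC))
E
```

```text
time: 11.38
tool_pos: [0.4969, 0.186, 0.2425]
tcp_rot: [0.144, 1.573, -0.146]
wrist_force: [-1.7, 0.7, -1.3]
width: 0.181
t 11.38 dist 0.0963 (back 0.0703) lat 0.0003 z 0.2425 hole z 0.1833 F along e,f,z [ 1.8  0.4 -1.3] torque [ 0.07  0.43 -0.01] w 0.181
```

View pics/d7c.png

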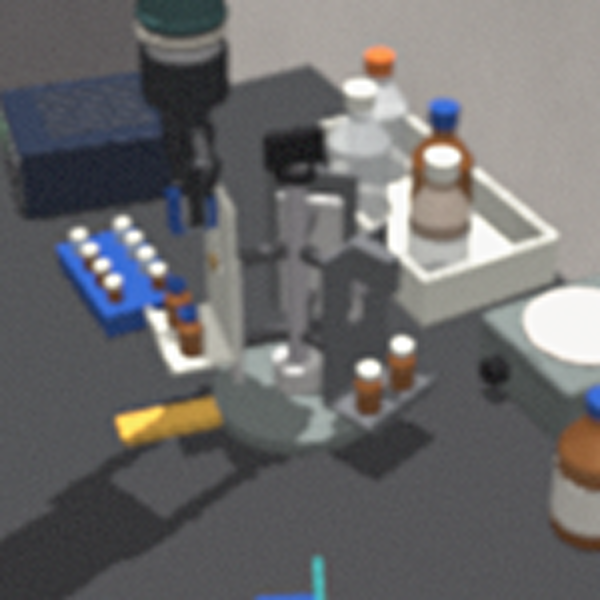

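The back face touches the branch (back at 70 mm, about 2 N) and the brass head shows through the plate at (213,260), so it entered. Next I slide down.

```bash
python3 -m creep '[{"grip":1,"dp":[0.2,0,-0.05],"rotation":[0,0,0]},{"grip":1,"dp":[0.5,0,-0.05],"rotation":[0,0,0]},{"grip":1,"dp":[0.9,0,-0.05],"rotation":[0,0,0]},{"grip":1,"dp":[1.3,0,-0.05],"rotation":[0,0,0]},{"grip":1,"dp":[1.6,0,-0.05],"rotation":[0,0,0]}]' 60
python3 - <<'E'
from h import *
rel()
E
```

```text
time: 11.85
tool_pos: [0.4967, 0.1859, 0.2257]
tcp_rot: [0.143, 1.572, -0.146]
wrist_force: [-1.3, 0.4, -2.0]
width: 0.179
t 11.85 dist 0.0965 (back 0.0705) lat 0.0001 z 0.2257 hole z 0.1665 F along e,f,z [ 1.3  0.1 -2. ] torque [ 0.07  0.17 -0.01] w 0.179
```

```bash
python3 -m creep '[{"grip":1,"dp":[0.3,0,0],"rotation":[0,0,0]},{"grip":1,"dp":[0.6,0,0],"rotation":[0,0,0]},{"grip":1,"dp":[0.9,0,0],"rotation":[0,0,0]},{"grip":1,"dp":[1.2,0,0],"rotation":[0,0,0]},{"grip":1,"dp":[1.3,0,0],"rotation":[0,0,0]}]' 60
python3 - <<'E'
from h import *
rel()
E
```

```text
time: 12.27
tool_pos: [0.4966, 0.1859, 0.2129]
tcp_rot: [0.143, 1.572, -0.146]
wrist_force: [-1.1, -0.4, -2.4]
width: 0.182
t 12.27 dist 0.0966 (back 0.0706) lat 0.0001 z 0.2129 hole z 0.1537 F along e,f,z [ 1.  -0.6 -2.4] torque [ 0.06  0.21 -0.01] w 0.182
```

```bash
python3 -m creep '[{"grip":1,"dp":[0.1,0,0],"rotation":[0,0,0]},{"grip":1,"dp":[0.2,0,0],"rotation":[0,0,0]},{"grip":1,"dp":[0.3,0,0],"rotation":[0,0,0]},{"grip":1,"dp":[0.4,0,0],"rotation":[0,0,0]}]' 60
python3 - <<'E'
from h import *
rel()
E
```

```text
time: 12.6
tool_pos: [0.4967, 0.1861, 0.2101]
tcp_rot: [0.144, 1.572, -0.146]
wrist_force: [-5.3, -0.2, 6.1]
width: 0.182
t 12.60 dist 0.0966 (back 0.0706) lat 0.0003 z 0.2101 hole z 0.1509 F along e,f,z [ 5.2 -1.1  6.1] torque [-0.07  0.76 -0.03] w 0.182
```

Seated: upward force appeared and the seat height is 0.183, equal to the stud height. Now I ease off and release.

```bash
python3 -m creep '[{"grip":1,"dp":[-0.1,0,0],"rotation":[0,0,0]},{"grip":1.6,"dp":[-0.1,0,0],"rotation":[0,0,0]},{"grip":2.2,"dp":[-0.1,0,0],"rotation":[0,0,0]},{"grip":3,"dp":[-0.1,0,0],"rotation":[0,0,0]},{"grip":3.6,"dp":[-0.1,0,0],"rotation":[0,0,0]}]' 20
python3 - <<'E'
from h import *
rel()
snap('side','d8');snap('wrist','w8')
i=cv2.imread('pics/d8.png');cv2.imwrite('pics/d8c.png',cv2.resize(i[110:260,170:320],None,fx=4,fy=4,interpolation=cv2.INTER_CUBIC))
E
```

```text
time: 13.02
tool_pos: [0.4974, 0.1861, 0.2111]
tcp_rot: [0.144, 1.57, -0.145]
wrist_force: [-0.2, 0.6, -0.6]
width: 0.422
t 13.02 dist 0.0959 (back 0.0699) lat 0.0005 z 0.2111 hole z 0.1519 F along e,f,z [ 0.3  0.5 -0.6] torque [ 0.03  0.03 -0.03] w 0.422
```

View pics/d8c.png

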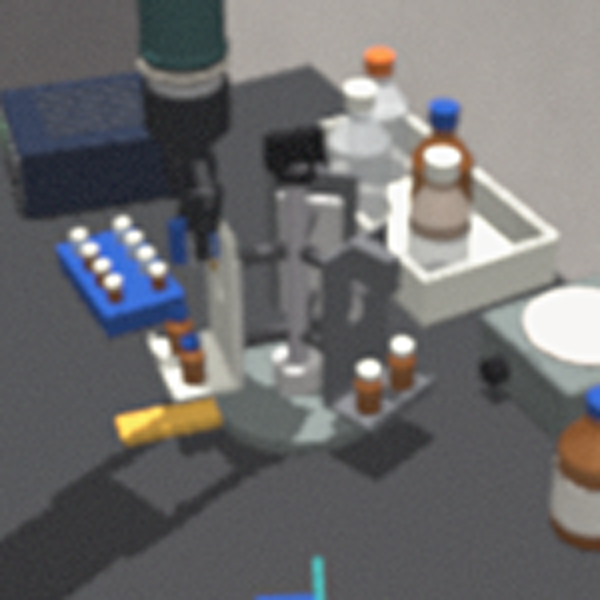

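View pics/w8.png

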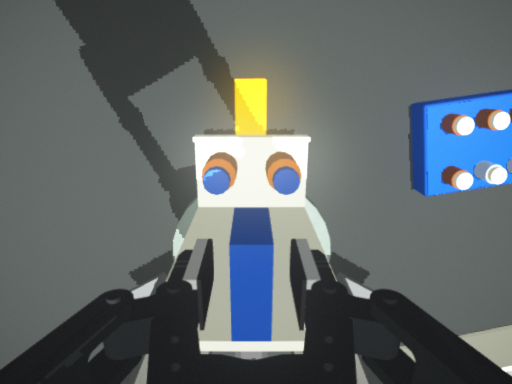

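The shelf hangs free on the branch, with the fingers clear on both sides at (205,290) and (300,290). I'll retreat upwards and check.

```bash
python3 -m creep '[{"grip":3.6,"dp":[-1,0,0],"rotation":[0,0,0]},{"grip":3.6,"dp":[-3,0,0],"rotation":[0,0,0]},{"grip":3.6,"dp":[-6,0,0],"rotation":[0,0,0]},{"grip":3.6,"dp":[-9,0,-2],"rotation":[0,0,0]},{"grip":3.6,"dp":[-12,0,-4],"rotation":[0,0,0]}]'
python3 -m creep '[{"grip":3.6,"dp":[-2,0,0],"rotation":[0,0,0]},{"grip":3.6,"dp":[-2,0,0],"rotation":[0,0,0]},{"grip":3.6,"dp":[-2,0,0],"rotation":[0,0,0]},{"grip":3.6,"dp":[-2,0,0],"rotation":[0,0,0]}]'
python3 - <<'E'
from h import *
i,d,c=snap('wrist','w9');snap('side','d9');snap('scene','s9');rel()
u,v,P=cloud(c,d);hsv=cv2.cvtColor(np.ascontiguousarray(i[:,:,::-1]),cv2.COLOR_BGR2HSV)[v,u].astype(int)
near=(abs(P[:,0]-.5)<.08)&(abs(P[:,1]-.18)<.07)&(P[:,2]>.15)
b=near&(hsv[:,0]>105)&(hsv[:,0]<125)&(hsv[:,1]>120)&(P[:,2]>.21)&(v<330)
print('fin',b.sum(),np.median(P[b],0),cv2.minAreaRect(np.ascontiguousarray(P[b][:,:2]*1000,dtype=np.float32)))
y=(hsv[:,0]>18)&(hsv[:,0]<35)&(hsv[:,1]>150)&(P[:,2]<.03)&(P[:,2]>0)
W=world(c,d,u[y],v[y],z=.014);print('foot',cv2.minAreaRect(np.ascontiguousarray(W[:,:2]*1000,dtype=np.float32)))
a=cv2.imread('pics/d9.png');cv2.imwrite('pics/d9c.png',cv2.resize(a[110:260,170:320],None,fx=4,fy=4,interpolation=cv2.INTER_CUBIC))
E
```

```text
time: 13.53
tool_pos: [0.458, 0.1932, 0.3326]
tcp_rot: [0.145, 1.572, -0.147]
wrist_force: [1.0, 0.5, 0.7]
width: 0.42
time: 13.87
tool_pos: [0.4581, 0.1933, 0.3506]
tcp_rot: [0.144, 1.572, -0.146]
wrist_force: [-0.7, -0.1, 0.6]
width: 0.422
t 14.02 dist 0.1362 (back 0.1102) lat 0.0001 z 0.3490 hole z 0.2898 F along e,f,z [ 0.4 -0.3 -0.1] torque [-0.04 -0.01  0.  ] w 0.423
fin 1015 [0.49121684 0.18723839 0.22832973] ((495.2406005859375, 186.63467407226562), (15.04006576538086, 43.59302520751953), 78.87737274169922)
foot ((438.83197021484375, 195.39700317382812), (29.071447372436523, 54.479373931884766), 79.42994689941406)
```

View pics/d9c.png

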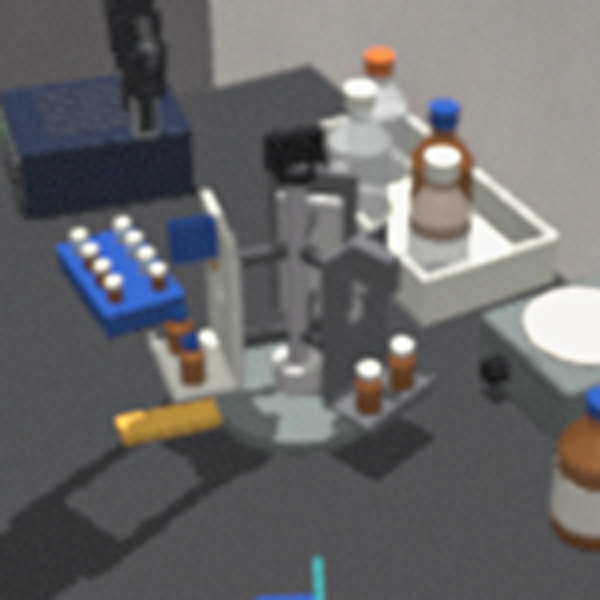

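View pics/w9.png

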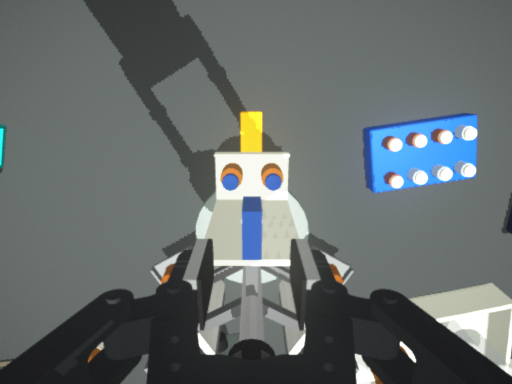

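```bash
python3 - <<'E'
from h import *
e=np.array([-.9833,.1822]);f=np.array([.1822,.9833])
for n in('w9','d9'):
    i,d,c=load(n);u,v,P=cloud(c,d);hsv=cv2.cvtColor(i,cv2.COLOR_BGR2HSV)[v,u].astype(int)
    q=P[:,:2]-[.5916,.1682];x=q@e;y=q@f
    k=(x>.055)&(x<.095)&(abs(y)<.043)&(abs(y)>.012)&(P[:,2]>.09)&(P[:,2]<.222)&(hsv[:,1]<60)
    if k.sum()<20: print(n,k.sum());continue
    A=np.c_[np.ones(k.sum()),y[k],P[k,2]-.183]
    s=np.linalg.lstsq(A,x[k],rcond=None)[0]
    for _ in range(4):
        r=abs(x[k]-A@s);g=r<.003;s=np.linalg.lstsq(A[g],x[k][g],rcond=None)[0]
    print(n,k.sum(),g.sum(),s.round(4),P[k,2].min(),P[k,2].max())
s=bot.read_state();print(s['time'],np.abs(s['joint_vel']).max())
E
```

```text
w9 2895 2895 [ 0.0763 -0.0025 -0.0037] 0.09000607691648527 0.22197828371930503
d9 121 92 [ 0.0723 -0.0048  0.001 ] 0.0913702544080273 0.22131137049097763
14.0167 0.004726220884472828
```

```bash
python3 -c "
from workcell import bot
print(bot.finish_job())"
```

```text
the job is handed in; nothing more can be done
None
```

I turned the tree about 68° by its knob so the free branch is over the yellow foot. Then I gripped the white shelf by its fin and pushed its keyhole over the stud. I slid it down about 32 mm until it stopped, let go and backed the arm away. The job was handed in at about 14 s of the 67 s allowed; no verdict is reported.

What the last checks showed:
- **Alignment:** the shelf's fin is within about 0.5° of the foot's direction.
- **Seating:** the shelf stopped with an upward force of about 6 N. The seat point was then at about 183 mm, which matches the stud height I measured in the images (183–184 mm).
- **Flush and upright:** the plate's slope is below 0.005 rad. Its front face measured 76 mm from the axis in the wrist view and 72 mm in the side view, against 75 mm expected. The two views therefore disagree by about 4 mm, and both are close to flush.
- **Release:** the wrist force is near zero and the gripper is well clear of the shelf.
- **Bottles, beaker and rack:** the arm's path stayed clear of them and nothing looked out of place in the later views. I did not measure their positions before and after.

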